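# Close a tray lid in the cam press

### The job

Slide the loaded tray carrier fully home under the lid press, then turn the crank so that the press closes the lid, and stop where the cam's roller has dropped into the flat on the cam, so that the press stays shut on the tray by itself when you let go. Work the crank smoothly without forcing it: once it has closed the lid the press must not spring open again, neither by letting go too early nor by turning past the flat. Leave the other things on the table where they are.

Things in the scene. Friction and masses are not known exactly. Their poses are not given: they have to be found in the camera images.
- press: white bench press with one steel pillar, fixed to the table; bed 245 x 360 x 14 mm, highest fixed point 280 mm. Origin: on the table, on the vertical axis of the ram. x: horizontal, along the shaft, from the crank side to the pillar (pillar axis at x +112 mm); y: towards the side where the carrier stands out; z up. The shaft runs along x, 235 mm above the table, straight above the origin.
- crank: steel crank with counterweight, balanced, on the shaft end at the press's -x side, turning in the press's y-z plane. Origin: on the shaft axis, 235 mm up. Its z axis points from shaft to grip (radius 80 mm). At the start the grip stands 1.45 to 1.72 rad from straight up, on the -y side; to close the press turn it up, over the top and on to the +y side. The steel arm lies at x -24 to -34 mm.
- crank_grip (a point): middle of the part of the grip to hold. The grip is a black sleeve, 24 mm thick, 86 mm long, red-capped, lying along the press's x axis and free to turn on its pin, so a hand that keeps its direction can carry it round. It begins 50 mm from this point on the arm's side and ends 36 mm beyond it on the other side.
- crank_axis (a point): point on the shaft axis straight across from the middle of the grip: the centre of the circle (radius 80 mm, in the press's y-z plane) on which point crank_grip runs.
- cam_hub (a point): centre of the brass plate cam (red mark at its flat) on the shaft behind the crank arm, roller below. Its clamp angle to the crank differs by up to 0.6 rad each way. Turned to close: free, then a long ramp (load at the grip growing to about 14 N), then the flat: the load falls to nothing, the crank pulls ahead and settles mid-flat, about 0.2 rad past the load's peak. 0.15 rad further it drops off.
- platen: aluminium pressing plate 124 x 90 mm with a white sole, origin at the centre of its underside; hangs on four springs under the ram's blue crosshead. 81 mm above the table with the press open; it stops on the lid (about 70 mm) well before the cam's rise ends, then the ram goes on 8 mm into the springs, so its height does not tell where the cam is. Let go on the ramp, ram and crank spring back.
- carrier (a joint): slide of the aluminium tray carrier (150 x 116 mm nest, 14 mm rim), m: 0 = fully out on the press's +y side as at the start, 0.130 = home at its end stop under the platen. It grows as the carrier moves along the press's -y. Sliding takes about 3 N; it stays where it is left.
- carrier_knob (a point): middle of the black upright knob on the carrier's outer end: 26 mm thick, from 42 to 96 mm above the table, this point 73 mm up. With the carrier home it stands 125 mm from the press's origin along its +y.
- lid (a joint): travel of the lid on the tray, m: 0 = sitting 4 mm proud on the rim as at the start, 0.004 = pressed down fully. Takes 8 N to press; stays where it is left.
- tray: black food tray 130 x 100 x 40 mm (rim 138 x 108 mm) with a clear lid and white panel, in the carrier's nest; origin at the centre of its underside, 26 mm above the table. Top of the lid 74 mm above the table when proud, 70 mm when closed.
- bowl: loose steel bowl, 170 mm across, 55 mm high; origin under its centre. Not part of the job.
- cell_tray: loose empty clear tray with eight cells, 120 x 160 x 35 mm; origin under its centre. Not part of the job.
- spatula: loose wooden spatula about 240 mm long, lying flat along its x axis. Not part of the job.
- scale: loose white kitchen scale 150 x 200 x 36 mm with steel plate and green display; origin under its centre. Not part of the job.

How it is judged (in metres and radians):
On the way, in this order (a step that is already met when the one before it is completed fails the run):
1. the carrier is pushed fully home under the press (value of joint carrier above 0.126 m), for 0.2 s.
2. the platen has pressed the lid down onto the tray (value of joint lid above 0.0035 m), for 0.2 s.
At the end, for the whole second after the job is handed in: Carrier at its stop (within 4 mm), lid fully down (within 0.5 mm), the platen still pressing on the tray with over 36 N (44 N with the roller in the flat) and the crank at rest (under 0.05 rad/s), with nobody holding it (value of joint carrier above 0.126 m and value of joint lid above 0.0035 m and contact force between platen and tray above 36 N and angular speed of crank below 0.05 rad/s); the robot touches nothing.
It fails at once if another thing on the table was moved by over 20 mm (distance of any of bowl, cell_tray, spatula, scale from where it was at the start of the episode above 0.02 m).
It fails at once if the press sprang open again after it had closed the lid (platen 6 mm above the closed lid) (value of joint lid above 0.0035 m and height (world z) of platen above 0.076 m).
It fails at once if the crank was forced: hand on crank with over 150 N in all, squeeze of the fingers included (contact force between the fingers and crank above 150 N).
It also fails if it takes over 72 s, if anything falls off the work surface, if the arm or the gripper's body presses on something with over 40 N, if the wrist force passes 120 N, or if a joint passes its speed limit or range.

### The arm

A 6-joint arm with a two-finger parallel gripper is mounted at the origin on the work surface. World frame = base frame: x ahead of the robot, y to its left, z up, the work surface at z = 0. Lengths are in mm, angles in rad, forces in N, time in s.
With the tool pointing down it reaches from about 275 to 750 mm from the base axis. Payload 10.2 kg.
Tool frame: the origin (TCP) lies at the very end of the fingers, on their centre line; the grasp point (between the pads) lies 19 mm behind it; z points along the fingers, y is the line along which they close (so a half turn about z gives the same grasp; the last joint's range is limited). The gripper opens to 85 mm and grips with 20 to 120 N. Pads are 22 mm wide; open, the fingers measure 114 mm over their backs; the gripper's body (76 mm by 85 mm) begins 54 mm behind the grasp point. The pads swing forward as they close: fully open they stand 13 mm farther back than shut.
Start: joints at [-1.448, 0.313, 1.498, -0, 1.331, -0.223], TCP at [177.936, -493.933, 231.294] pointing down, gripper open.
Joint ranges: [-2.94, 2.94], [-0.97, 2.17], [0.19, 2.56], [-1.23, 4.37], [0.02, 3.11], [-2.88, 2.88]. Speed limits (rad/s): [2.39, 2.39, 3.01, 3.14, 3.14, 3.14].

### API

Orientations are given as a unit quaternion [w, x, y, z].
In Python, from rig import telemetry, optics, ctrl gives the robot as it stands.
- The arm moves only by the tool servo_tool, never from a script. Its argument "deltas" is a list of rows, each a list of 3 entries, a list of its own where there are three numbers: the shift along the tool's x, y, z in units of 20 cm (1.0 is 20 cm), then the turn, a rotation vector about the tool's x, y, z in units of 90 degrees (1.0 is 90 degrees), then the opening, from 0 (shut) to 1 (fully open). A call has 1 to 8 rows; each row shifts and turns the commanded pose from where the row before left it, along the tool's axes as they then stand; what a row does not reach is not made up. A row lasts 1/10 s, in which the tool goes at most 50 mm and 8.59 degrees, less where a joint would pass 70% of its speed; a pose out of reach is approached as far as the arm can. A call with a number of a shift or a turn outside -1 to 1 is refused whole. A call with a gripper value outside its range is refused whole. The fingers move at their own pace and stop on an object; "squeeze" is the grip in N (left out, the last holds). Time passes only in rows, so rows that do not move let the fingers close. It gives the time, the measured TCP pose, the force, the opening and the grip force at its end, in the units of the state.
- telemetry.sense(): the state, without advancing time (a new reading comes with each control period).
- optics.capture(name): name is "scene" or "top" or "wrist"; returns the picture (480x640x3 uint8, blue, green, red); there is no depth.
- optics.camera_model(name): a dict with "vfov" (degrees; the focal length in pixels is half the picture's height over the tangent of half this angle, whatever the lens; pixels are square), "cx", "cy" (the principal point, pixels), "R" (3x3) and "t" (3): a world point X has camera coordinates R X + t; the wrist camera has in their place "mount" (4x4, takes a point from camera to tool coordinates, whose origin is the TCP and whose axes are the flange's). Camera axes: x right, y down, z forward; pixel columns grow to the right and rows downward; lengths in mm; the calibration is good to about 2 mm. A picture is of the moment at which its call begins: read the wrist's pose just before it. camera_model takes no time and is no camera call.
- ctrl.finish_job(): hands the job in; it is judged then, once.
The state is a dict: "time_s": time; "joints": joint angles; "dq": joint speeds; "tau": joint torques, N m; "eef_pos": TCP position; "ee_rot": TCP orientation; "force": force on the tool from outside, world axes, zero at the start; "wrist_torque": the same for the moment, N m; "grip_width": opening from 0.0 (shut) to 1.0 (fully open); "grip_force": force on a finger pad.
Only numpy, scipy, OpenCV 4.12 (cv2) and the standard library are available. Lean on these libraries where they do the work, as an engineer would, in place of code of your own. Each camera call takes 0.05 s, during which the arm holds its last target. There are 200 camera calls.

## Working session

There is one attempt and no reset: what is moved stays moved. The work goes in short steps, Python scripts to look and compute and a tool call to move; the robot and the scene stay as the last step left them, time stands still between calls to the robot, and variables do not carry over. Pictures are saved under pics/ and viewed, at most 10 in all, crops included, and the job is handed in when it is done.

Besides the shell and the picture viewer there is one more tool, called after "Emit:" as name(argument=value, ...), one argument or row to a line, values as JSON. servo_tool: Moves the arm, as the interface text tells. Its arguments: {"type":"object","properties":{"deltas":{"type":"array"},"squeeze":{"type":"number"}},"required":["deltas"]}

```bash
mkdir -p pics; python3 - <<'E'
from rig import telemetry, optics, ctrl
import cv2,json
for n in ("scene","top"):
    cv2.imwrite(f"pics/{n}0.png",optics.capture(n)); print(n,optics.camera_model(n))
print(optics.camera_model("wrist")); print(telemetry.sense())
E
```

```text
scene {'vfov': 49.38472257397441, 'cx': 312.7799357768764, 'cy': 240.0467083081726, 'R': array([[ 0.13870144,  0.99028736,  0.00963591],
       [ 0.84963537, -0.11399124, -0.51490361],
       [-0.50880413,  0.07960488, -0.85719392]]), 't': array([ -98.67391071, -376.53235251, 1512.21653706])}
top {'vfov': 45.16120684882228, 'cx': 322.8799966853856, 'cy': 239.48181095947407, 'R': array([[-0.00449913, -0.99998877, -0.00148816],
       [-0.99504382,  0.0046247 , -0.09932976],
       [ 0.09933553,  0.00103388, -0.99505346]]), 't': array([  11.92718301,  550.06893611, 1707.93790843])}
{'vfov': 63.3430216400626, 'cx': 325.39889309444817, 'cy': 240.16860129167333, 'mount': array([[ 6.13014936e-04, -9.59178491e-01, -2.82800718e-01,
         7.21126780e+01],
       [ 9.99999774e-01,  6.65664236e-04, -9.00847093e-05,
        -1.64814347e-01],
       [ 2.74657639e-04, -2.82800599e-01,  9.59178683e-01,
        -1.42594179e+02],
       [ 0.00000000e+00,  0.00000000e+00,  0.00000000e+00,
         1.00000000e+00]])}
{'time_s': 0.1, 'joints': array([-1.44842799e+00,  3.13372539e-01,  1.49834029e+00,  4.57345105e-05,
        1.33095649e+00, -2.23420841e-01]), 'dq': array([ 0.00121743,  0.00052751, -0.00235861,  0.00032943, -0.00120789,
       -0.00111178]), 'tau': array([ 1.94071596e-03, -4.12901330e+01, -2.60138154e+01, -1.54881363e-04,
        3.07903756e-03, -1.26908489e-05]), 'eef_pos': array([ 177.90611636, -493.71527416,  230.81113672]), 'ee_rot': array([-5.36519526e-04,  9.85091719e-01,  1.72029109e-01,  4.93695697e-05]), 'force': array([ 0.06747423, -0.8312725 ,  0.07571388]), 'wrist_torque': array([ 0.00473118,  0.00487549, -0.01523082]), 'grip_force': 0.0, 'grip_width': 1.0061648740587175}
```

View pics/scene0.png

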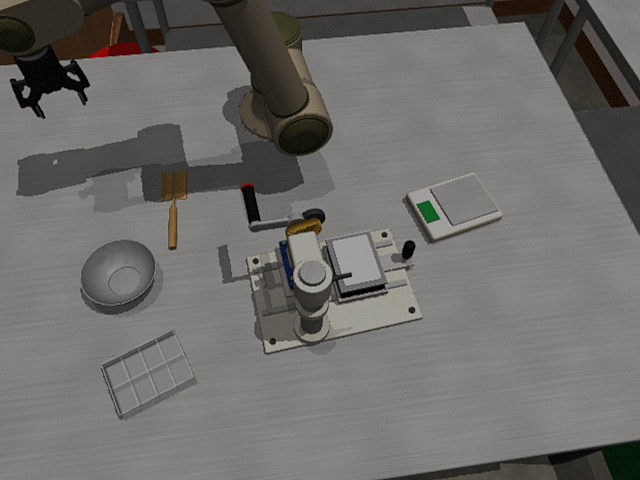

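View pics/top0.png

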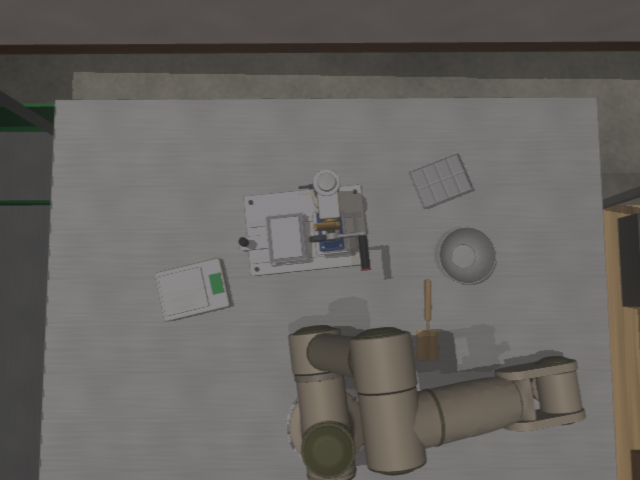

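The scene view shows the press at about (320,280), with the knob at (408,246), the grip's red cap at (247,186) and the pillar at (312,272). In the top view the same points are at about (243,241), (365,269) and (326,182). The press's x runs roughly along world +x and its y along world +y.

```bash
cat > h.py <<'E'
import numpy as np, cv2
from rig import telemetry, optics, ctrl
from scipy.spatial.transform import Rotation as Ro
def cam(n, s=None):
    m=optics.camera_model(n); f=240/np.tan(np.radians(m["vfov"]/2))
    if n!="wrist":
        R=np.array(m["R"]); return f,m["cx"],m["cy"],R,np.array(m["t"])
    M=np.array(m["mount"]); q=s["ee_rot"]; Rt=Ro.from_quat([q[1],q[2],q[3],q[0]]).as_matrix()
    Rwc=Rt@M[:3,:3]; c=Rt@M[:3,3]+s["eef_pos"]
    return f,m["cx"],m["cy"],Rwc.T,-Rwc.T@c
def ray(c,p):
    f,cx,cy,R,t=c; d=R.T@np.array([(p[0]-cx)/f,(p[1]-cy)/f,1]); return -R.T@t, d/np.linalg.norm(d)
def plane(c,p,z):
    o,d=ray(c,p); return o+d*(z-o[2])/d[2]
def tri(c1,p1,c2,p2):
    o1,d1=ray(c1,p1);o2,d2=ray(c2,p2)
    k=np.linalg.lstsq(np.c_[d1,-d2],o2-o1,rcond=None)[0]
    a=o1+k[0]*d1;b=o2+k[1]*d2; return (a+b)/2,np.linalg.norm(a-b)
def proj(c,X):
    f,cx,cy,R,t=c; v=R@X+t; return np.array([cx+f*v[0]/v[2],cy+f*v[1]/v[2]])
E
python3 - <<'E'
from h import *
S=cv2.imread("pics/scene0.png");T=cv2.imread("pics/top0.png");cs,ct=cam("scene"),cam("top")
def blob(I,x0,y0,x1,y1,fn):
    a=I[y0:y1,x0:x1].astype(int);m=fn(a).astype(np.uint8);n,l,st,c=cv2.connectedComponentsWithStats(m)
    return [(st[i][:5]+[x0,y0,0,0,0],(c[i]+[x0,y0]).round(1)) for i in range(1,n) if st[i][4]>6]
dark=lambda a:a.max(2)<45
red=lambda a:(a[...,2]>90)&(a[...,1]<60)
print("knobS",blob(S,395,230,425,275,dark));print("knobT",blob(T,230,230,262,255,dark))
print("redS",blob(S,235,175,265,200,red));print("redT",blob(T,350,255,380,280,red))
print("gripS",blob(S,235,175,270,232,dark));print("gripT",blob(T,350,228,380,275,dark))
G=cv2.resize(S[170:350,230:430],None,fx=4,fy=4)[:, :800][:600]
H=cv2.resize(T[170:280,235:375],None,fx=5,fy=5)
cv2.imwrite("pics/c1.png",cv2.resize(S[175:325,235:435],None,fx=4,fy=4));cv2.imwrite("pics/c2.png",H)
E
```

```text
knobS [(array([402, 241,  13,  19, 180]), array([407.8, 249.6]))]
knobT []
redS [(array([243, 183,   9,   4,  19]), array([246.8, 184.6]))]
redT [(array([362, 269,   7,   1,   7]), array([365., 269.]))]
gripS [(array([242, 186,  19,  37, 407]), array([250.6, 203.6])), (array([251, 225,   8,   7,  21]), array([254.7, 228.6])), (array([260, 225,  10,   5,  18]), array([264.5, 227.4]))]
gripT []
```

View pics/c1.png

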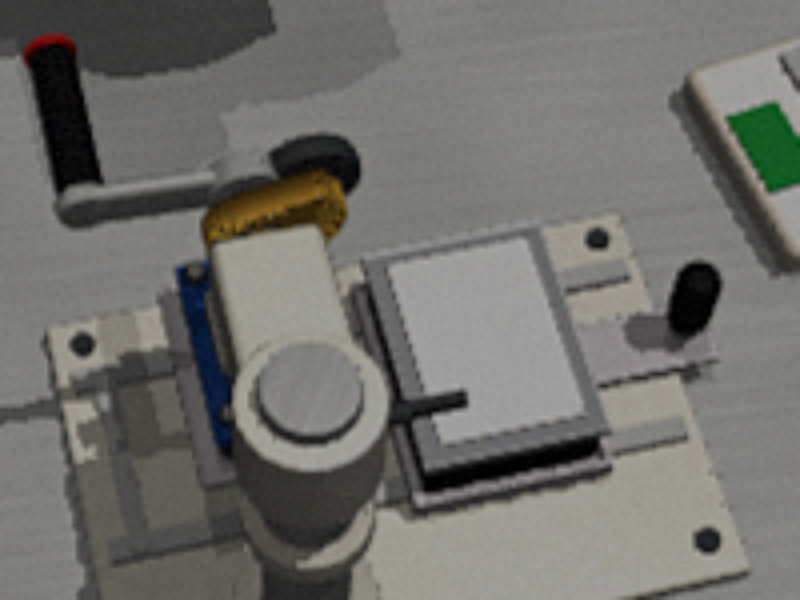

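View pics/c2.png

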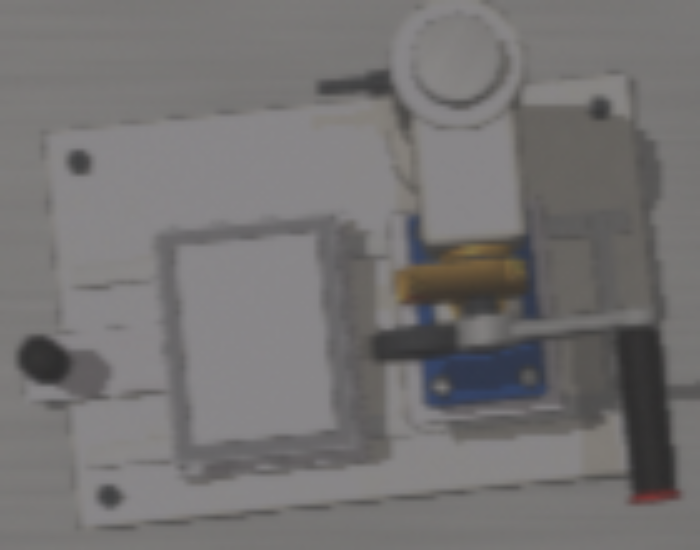

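The scene crop puts the pillar top at (313,273), the knob top at (410.5,243), the red cap at (247.5,186) and the grip's arm end at (255,222). In the top crop they are at (326.4,181.6), (243.4,241), (366,269.4) and (363,235).

```bash
python3 - <<'E'
from h import *
cs,ct=cam("scene"),cam("top")
P={}
for n,a,b in [("pillar",(313,273.2),(326.4,181.6)),("knobtop",(410.5,243.3),(243.4,241)),("cap",(247.5,185.5),(366,269.4)),("gripin",(255,222),(363,235)),
   ("screwBL",(235+82/4,175+344/4),(235+600/5,170+107/5)) ,("screwFL",(235+597/4,175+238/4),(235+109/5,170+495/5)),("screwFR",(235+707/4,175+540/4),(235+78/5,170+162/5))]:
    X,e=tri(cs,a,ct,b);P[n]=X;print(n,X.round(1),e.round(1), plane(ct,b,280)[:2].round(1) if n=="pillar" else "",plane(ct,b,96)[:2].round(1) if n=="knobtop" else "")
ft=plane(ct,(235+109/5,170+495/5),17);fr=plane(ct,(235+78/5,170+162/5),17);bl=plane(ct,(235+600/5,170+107/5),17)
print("yaw screws x",np.degrees(np.arctan2(*(fr-ft)[1::-1])),"y",np.degrees(np.arctan2(-(fr-bl)[0],(fr-bl)[1])))
p=plane(ct,(326.4,181.6),280)[:2];k=plane(ct,(243.4,241),96)[:2]
v=k-p;yaw=np.arctan2(v[1],v[0])-np.arctan2(255,-112);print("yaw pk",np.degrees(yaw),np.linalg.norm(v),np.hypot(255,112))
for yaw in (yaw,):
    ex=np.array([np.cos(yaw),np.sin(yaw)]);ey=np.array([-ex[1],ex[0]])
    print("O",p-112*ex,k-255*ey, "grip in press",[(P[n][:2]-(p-112*ex))@np.c_[ex,ey] for n in("cap","gripin")])
E
```

```text
pillar [677.6   0.9 271.3] 3.2 [675.7  -0.7] 
knobtop [541.  242.1  93.6] 6.1  [539.9 238.8]
cap [ 449.2 -101.5  248. ] 3.0  
gripin [539.5 -94.1 248. ] 4.0  
screwBL [648.2 -85.5 286.4] 22.6  
screwFL [463.3 210.5  13. ] 2.7  
screwFR [667.1 231.1  10.7] 2.6  
yaw screws x 5.7077558554139545 y 5.818283886745159
yaw pk 5.834845017230163 275.29765175994106 278.5121182282739
O [564.26885935 -12.04287381] [565.85401719 -14.83931249] grip in press [array([-123.57835886,  -77.24952139]), array([-32.97474949, -79.15509497])]
```

Emit:
servo_tool(
  deltas=[
    [[0,0,-0.21],[0,0,0.078],0],
    [[0,0,-0.21],[0,0,0.078],0],
    [[0,0,-0.21],[0,0,0],0],
    [[0,0,-0.21],[0,0,0],0],
    [[0.195,-0.15,0],[0,0,0],0],
    [[0.195,-0.15,0],[0,0,0],0],
    [[0.195,-0.15,0],[0,0,0],0],
    [[0.195,-0.15,0],[0,0,0],0],
  ],
)

```text
time_s: 0.9
eef_pos: [322.1, -357.3, 399.1]
ee_rot: [-0.0, 0.999, 0.05, -0.0]
force: [0.8, -1.0, 0.4]
grip_width: -0.0
grip_force: 0.0
```

Emit:
servo_tool(
  deltas=[
    [[0.195,-0.15,0],[0,0,0],0],
    [[0.195,-0.15,0],[0,0,0],0],
    [[0.195,-0.15,0],[0,0,0],0],
    [[0,-0.2,0],[0,0,0],0],
    [[0,-0.2,0],[0,0,0],0],
    [[0,-0.2,0],[0,0,0],0],
    [[0,-0.2,0],[0,0,0],0],
    [[0,-0.2,0],[0,0,0],0],
  ],
)

```text
time_s: 1.7
eef_pos: [407.8, -57.0, 399.1]
ee_rot: [-0.0, 0.999, 0.05, -0.0]
force: [1.3, 0.4, -0.8]
grip_width: 0.002
grip_force: 0.0
```

Emit:
servo_tool(
  deltas=[
    [[0,-0.225,0],[0,0,0],0],
    [[0,-0.225,0],[0,0,0],0],
    [[0,-0.225,0],[0,0,0],0],
    [[0,-0.225,0],[0,0,0],0],
    [[0.16,-0.155,0],[0,0,0],0],
    [[0.16,-0.155,0],[0,0,0],0],
    [[0.16,-0.155,0],[0,0,0],0],
    [[0.16,-0.155,0],[0,0,0],0],
  ],
)

```text
time_s: 2.5
eef_pos: [505.8, 258.5, 398.9]
ee_rot: [0.0, 0.999, 0.051, -0.0]
force: [0.7, 0.2, 1.1]
grip_width: -0.004
grip_force: 0.0
```

Emit:
servo_tool(
  deltas=[
    [[0.16,-0.155,0],[0,0,0],0],
    [[0,0,0.22],[0,0,0],0],
    [[0,0,0.22],[0,0,0],0],
    [[0,0,0.22],[0,0,0],0],
    [[0,0,0.22],[0,0,0],0],
    [[0,0,0.22],[0,0,0],0],
    [[0,0,0],[0,0,0],0],
  ],
)

```text
time_s: 3.2
eef_pos: [531.1, 289.9, 173.4]
ee_rot: [0.001, 0.999, 0.05, -0.006]
force: [-0.5, 0.2, -0.1]
grip_width: -0.002
grip_force: 0.0
```

```bash
python3 - <<'E'
from h import *
s=telemetry.sense(); I=optics.capture("wrist");c=cam("wrist",s)
print(s["eef_pos"],s["force"],proj(c,np.array([539.2,240.2,96])))
cv2.imwrite("pics/w1.png",I)
E
```

```text
[531.13917207 289.94682183 173.41915631] [-0.5276089   0.18237032 -0.06167632] [410.43371445 245.46728292]
```

View pics/w1.png

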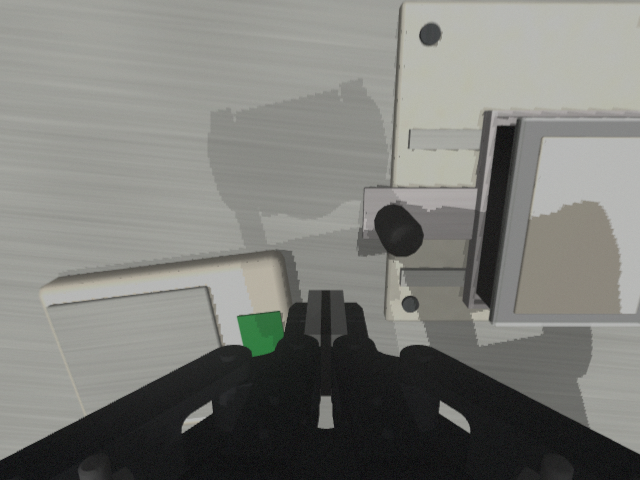

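The wrist view shows the knob top at about (406,237), near the predicted spot, with the scale's nearest corner at (285,255). Next I check the clearance from the scale.

```bash
python3 - <<'E'
from h import *
s=telemetry.sense();c=cam("wrist",s)
ex=np.array([.9949,.101]);ey=np.array([-.101,.9949]);O=np.array([565,-13.5])
f=lambda X:np.r_[(X[:2]-O)@ex,(X[:2]-O)@ey].round(1)
print("tcp",f(s["eef_pos"]),"knob",f(plane(c,(406,237),96)),"scale corner",f(plane(c,(285,252),34)),f(plane(c,(290,300),34)),"screws",f(plane(c,(430,34),17)),f(plane(c,(410,304),17)))
E
```

```text
tcp [ -1.2 305.7] knob [  6.3 257.5] scale corner [-23.9 337.1] [-64.6 334.3] screws [131.6 232.4] [-76.5 233.4]
```

Emit:
servo_tool(
  deltas=[
    [[0.03,0,0.19],[0,0,0],0],
    [[0,0,0.19],[0,0,0],0],
    [[0,0,0.185],[0,0,0],0],
    [[0,0,0],[0,0,0],0],
    [[0,0.05,0],[0,0,0],0],
    [[0,0.05,0],[0,0,0],0],
    [[0,0.05,0],[0,0,0],0],
    [[0,0,0],[0,0,0],0],
  ],
)

```text
time_s: 4.05
eef_pos: [543.8, 260.2, 68.0]
ee_rot: [-0.0, 0.999, 0.05, 0.001]
force: [0.0, 0.4, -0.2]
grip_width: -0.0
grip_force: 0.0
```

Emit:
servo_tool(
  deltas=[
    [[0,0.08,0],[0,0,0],0],
    [[0,0.08,0],[0,0,0],0],
    [[0,0.08,0],[0,0,0],0],
    [[0,0.08,0],[0,0,0],0],
    [[0,0.08,0],[0,0,0],0],
    [[0,0.08,0],[0,0,0],0],
  ],
)

```text
time_s: 4.65
eef_pos: [552.6, 164.7, 66.3]
ee_rot: [-0.0, 0.999, 0.05, -0.0]
force: [0.9, 4.0, 4.6]
grip_width: 0.003
grip_force: 1.9
```

Emit:
servo_tool(
  deltas=[
    [[0,0.05,0],[0,0,0],0],
    [[0,0.03,0],[0,0,0],0],
    [[0,0.02,0],[0,0,0],0],
    [[0,0,0],[0,0,0],0],
  ],
)

```text
time_s: 5.05
eef_pos: [554.3, 145.7, 66.0]
ee_rot: [0.0, 0.999, 0.05, -0.0]
force: [-0.0, 0.2, -0.9]
grip_width: 0.004
grip_force: 0.0
```

Emit:
servo_tool(
  deltas=[
    [[0,0.015,0],[0,0,0],0],
    [[0,0,0],[0,0,0],0],
  ],
)

```text
time_s: 5.25
eef_pos: [554.5, 143.2, 66.0]
ee_rot: [0.0, 0.999, 0.051, -0.0]
force: [-0.5, -0.2, -0.7]
grip_width: -0.003
grip_force: 0.2
```

Emit:
servo_tool(
  deltas=[
    [[0,0.01,0],[0,0,0],0],
    [[0,0,0],[0,0,0],0],
  ],
)

```text
time_s: 5.45
eef_pos: [554.7, 141.2, 66.1]
ee_rot: [-0.0, 0.999, 0.05, -0.0]
force: [-0.7, 0.4, -0.8]
grip_width: 0.001
grip_force: 0.8
```

Emit:
servo_tool(
  deltas=[
    [[0,0.01,0],[0,0,0],0],
    [[0,0.01,0],[0,0,0],0],
  ],
)

```text
time_s: 5.65
eef_pos: [554.8, 140.4, 66.2]
ee_rot: [-0.003, 0.999, 0.05, -0.0]
force: [-2.3, 28.5, -1.1]
grip_width: -0.001
grip_force: 14.4
```

Emit:
servo_tool(
  deltas=[
    [[0,0.01,0],[0,0,0],0],
    [[0,0,0],[0,0,0],0],
  ],
)

```text
time_s: 5.85
eef_pos: [554.7, 140.4, 66.2]
ee_rot: [-0.004, 0.999, 0.05, 0.0]
force: [0.2, 31.9, -1.8]
grip_width: 0.001
grip_force: 15.9
```

Emit:
servo_tool(
  deltas=[
    [[0,0.01,0],[0,0,0],0],
    [[0,0,0],[0,0,0],0],
  ],
)

```text
time_s: 6.05
eef_pos: [554.7, 140.2, 66.2]
ee_rot: [-0.006, 0.999, 0.05, 0.0]
force: [-1.2, 41.8, -2.3]
grip_width: 0.0
grip_force: 21.1
```

Emit:
servo_tool(
  deltas=[
    [[0,-0.1,0],[0,0,0],0],
    [[0,-0.15,0],[0,0,0],0],
    [[0,0,-0.22],[0,0,0],0],
    [[0,0,-0.22],[0,0,0],0],
    [[0,0,-0.22],[0,0,0],0],
    [[0,0,-0.22],[0,0,0],0],
    [[0,0,-0.22],[0,0,0],0],
    [[0,0,-0.22],[0,0,0],0],
  ],
)

```text
time_s: 6.85
eef_pos: [550.4, 182.7, 332.4]
ee_rot: [0.0, 0.999, 0.05, 0.0]
force: [0.7, 0.2, -0.6]
grip_width: -0.001
grip_force: 0.0
```

Emit:
servo_tool(
  deltas=[
    [[-0.09,0.15,-0.15],[0,0,0],1],
    [[-0.09,0.15,-0.15],[0,0,0],1],
    [[-0.09,0.15,-0.1],[0,0,0],1],
    [[-0.09,0.2,0],[0,0,0],1],
    [[-0.09,0.2,0],[0,0,0],1],
    [[-0.09,0.2,0],[0,0,0],1],
    [[-0.05,0.2,0],[0,0,0],1],
    [[0,0,0],[0,0,0],1],
  ],
)

```text
time_s: 7.65
eef_pos: [457.7, -81.5, 410.2]
ee_rot: [0.001, 0.999, 0.048, -0.0]
force: [0.6, -0.2, -0.1]
grip_width: 1.0
grip_force: 0.0
```

```bash
python3 - <<'E'
from h import *
s=telemetry.sense(); I=optics.capture("wrist")
print(s["eef_pos"],s["ee_rot"]);np.save("w2.npy",np.r_[s["eef_pos"],s["ee_rot"]])
cv2.imwrite("pics/w2.png",I);cv2.imwrite("pics/s2.png",optics.capture("scene"))
E
```

```text
[457.66497354 -81.4742024  410.16497961] [ 6.91549452e-04  9.98869129e-01  4.75383533e-02 -3.00216379e-04]
```

View pics/w2.png

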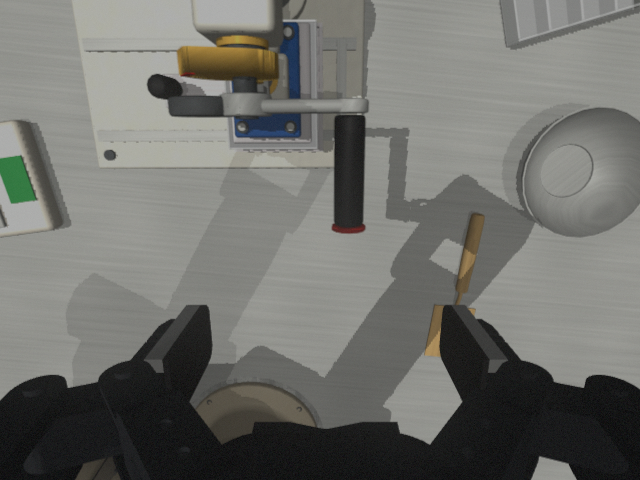

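The grip runs from (350,116) to its red cap at (348,230), the hub is at (245,103), and the cam's red mark is at the left, about (183,73). The knob at (165,85) shows that the carrier is home.

```bash
python3 - <<'E'
from h import *
a=np.load("w2.npy");s={"eef_pos":a[:3],"ee_rot":a[3:]};c=cam("wrist",s);ct=cam("top");cs=cam("scene")
ex=np.array([.9949,.101]);ey=np.array([-.101,.9949]);O=np.array([565,-13.5])
f=lambda X:np.r_[(X[:2]-O)@ex,(X[:2]-O)@ey,X[2]].round(1)
print("tcp",f(s["eef_pos"]))
for z in(238,244,250): print(z,"in",f(plane(c,(350,117),z)),"cap",f(plane(c,(348,231),z)))
print("hub",f(plane(c,(245,104),245)))
for n,p,q,r in[("cap",(348,229),(247.5,185.5),(366,269.4)),("in",(349.5,117),(255,222),(363,235))]:
  X,e=tri(c,p,cs,q);Y,g=tri(c,p,ct,r);print(n,f(X),e.round(1),f(Y),g.round(1))
I=cv2.imread("pics/w2.png").astype(int);m=(I[...,2]>60)&(I[...,2]>2*I[...,1])&(I[...,2]>2*I[...,0]);n,l,st,ce=cv2.connectedComponentsWithStats(m.astype(np.uint8))
print([(st[i],ce[i].round(1)) for i in range(1,n) if st[i][4]>3])
E
```

```text
tcp [-113.7  -56.8  410.2]
238 in [-35.6 -76.2 238. ] cap [-126.6  -75.7  238. ]
244 in [-35.7 -75.8 244. ] cap [-125.   -75.3  244. ]
250 in [-35.8 -75.4 250. ] cap [-123.4  -74.9  250. ]
hub [-26.    2.8 245. ]
cap [-121.3  -74.6  251.4] 0.4 [-124.   -76.6  241.7] 2.4
in [-35.7 -75.5 244.1] 0.1 [-36.8 -75.  282.8] 3.9
[(array([181,  72,  14,   4,  28], dtype=int32), array([187.5,  73.6])), (array([333, 225,  31,   8, 122], dtype=int32), array([349. , 229.4]))]
```

Emit:
servo_tool(
  deltas=[
    [[0.12,0.093,0],[0,0,0],1],
    [[0,0,0.19],[0,0,0],1],
    [[0,0,0.19],[0,0,0],1],
    [[0,0,0.19],[0,0,0],1],
    [[0,0,0.19],[0,0,0],1],
    [[0,0,0.1],[0,0,0],1],
    [[0,0,0.07],[0,0,0],1],
    [[0,0,0],[0,0,0],1],
  ],
)

```text
time_s: 8.55
eef_pos: [483.8, -92.2, 222.8]
ee_rot: [-0.001, 0.999, 0.051, -0.001]
force: [-0.8, 1.0, -0.4]
grip_width: 1.002
grip_force: 0.0
```

Emit:
servo_tool(
  deltas=[
    [[0,0,0],[0,0,0],0],
    [[0,0,0],[0,0,0],0],
    [[0,0,0],[0,0,0],0],
    [[0,0,0],[0,0,0],0],
    [[0,0,0],[0,0,0],0],
    [[0,0,0],[0,0,0],0],
  ],
  squeeze=35,
)

```text
time_s: 9.15
eef_pos: [484.7, -97.6, 225.4]
ee_rot: [0.004, 0.999, 0.05, 0.001]
force: [-1.9, -20.7, 0.8]
grip_width: 0.268
grip_force: 35.4
```

```bash
python3 - <<'E'
from h import *
s=telemetry.sense(); I=optics.capture("wrist")
print(s)
cv2.imwrite("pics/w3.png",I)
E
```

```text
{'time_s': 9.15, 'joints': array([-0.43236767,  0.24825124,  1.59911913, -0.00731825,  1.2885785 ,
        1.04090569]), 'dq': array([-2.41326199e-03,  1.83478124e-03,  1.54329246e-03,  2.23156734e-03,
        1.14807377e-03,  1.70775636e-06]), 'tau': array([ 10.13143033, -37.71787405, -22.33644426,   4.34976116,
         1.8173096 ,   0.04314762]), 'eef_pos': array([484.74288948, -97.59313262, 225.39547302]), 'ee_rot': array([4.42383195e-03, 9.98751546e-01, 4.97495359e-02, 8.73810461e-04]), 'force': array([ -1.89461384, -20.6821571 ,   0.75026967]), 'wrist_torque': array([-3.26447789,  0.1534245 ,  0.02395556]), 'grip_force': 35.38940191268921, 'grip_width': 0.2684661567319059}
```

View pics/w3.png

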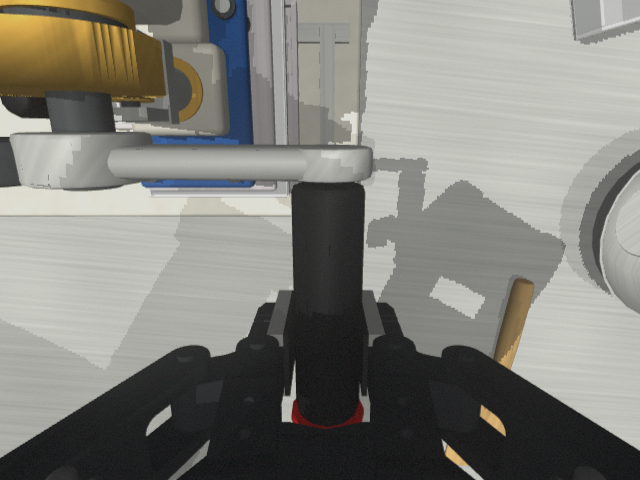

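The grip is held at pad width 0.268, near its outer half and clear of the arm. Now I relieve the sideways preload and start the turn.

Emit:
servo_tool(
  deltas=[
    [[0,0.025,0],[0,0,0],0],
    [[0,-0.006,-0.039],[0,0,0],0],
    [[0,-0.01,-0.039],[0,0,0],0],
    [[0,-0.014,-0.037],[0,0,0],0],
    [[0,-0.018,-0.036],[0,0,0],0],
    [[0,-0.021,-0.034],[0,0,0],0],
    [[0,0,0],[0,0,0],0],
  ],
)

```text
time_s: 9.9
eef_pos: [483.5, -84.8, 262.4]
ee_rot: [0.001, 0.999, 0.051, 0.001]
force: [0.4, -3.6, 2.4]
grip_width: 0.266
grip_force: 35.8
```

```bash
cat > st.py <<'E'
from h import *
s=telemetry.sense();ex=np.array([.9949,.101]);ey=np.array([-.101,.9949]);O=np.array([565,-13.5])
p=s["eef_pos"];y=(p[:2]-O)@ey;th=np.arctan2(y-3.9,p[2]-216.6);r=np.hypot(y-3.9,p[2]-216.6);F=s["force"];fy=F[:2]@ey
print("t %.2f xp %.1f y %.1f z %.1f th %.3f r %.1f  Ftan %.1f Frad %.1f Fx %.1f grip %.0f"%(s["time_s"],(p[:2]-O)@ex,y,p[2],th,r,fy*np.cos(th)-F[2]*np.sin(th),fy*np.sin(th)+F[2]*np.cos(th),F[:2]@ex,s["grip_force"]),s["ee_rot"].round(3))
E
python3 st.py
```

```text
t 9.90 xp -88.3 y -62.7 z 262.4 th -0.968 r 80.9  Ftan -0.0 Frad 4.4 Fx 0.0 grip 36 [0.001 0.999 0.051 0.001]
```

Emit:
servo_tool(
  deltas=[
    [[0,-0.0245,-0.0315],[0,0,0],0],
    [[0,-0.0275,-0.029],[0,0,0],0],
    [[0,0,0],[0,0,0],0],
  ],
)

```text
time_s: 10.2
eef_pos: [482.5, -75.0, 274.3]
ee_rot: [0.001, 0.999, 0.05, 0.001]
force: [1.3, -6.0, 4.0]
grip_width: 0.264
grip_force: 35.8
```

```bash
python3 st.py
```

```text
t 10.20 xp -88.3 y -52.8 z 274.3 th -0.777 r 80.9  Ftan -1.5 Frad 7.1 Fx 0.7 grip 36 [0.001 0.999 0.05  0.001]
```

Emit:
servo_tool(
  deltas=[
    [[0,-0.0305,-0.026],[0,0,0],0],
    [[0,0,0],[0,0,0],0],
  ],
)

```text
time_s: 10.4
eef_pos: [481.9, -69.2, 279.5]
ee_rot: [0.001, 0.999, 0.05, 0.001]
force: [0.3, -6.8, 3.1]
grip_width: 0.271
grip_force: 35.9
```

```bash
python3 st.py
```

```text
t 10.40 xp -88.3 y -47.0 z 279.5 th -0.680 r 80.9  Ftan -3.3 Frad 6.6 Fx -0.4 grip 36 [0.001 0.999 0.05  0.001]
```

Emit:
servo_tool(
  deltas=[
    [[0,-0.0325,-0.023],[0,0,0],0],
    [[0,0,0],[0,0,0],0],
  ],
)

```text
time_s: 10.6
eef_pos: [481.3, -62.8, 284.2]
ee_rot: [0.002, 0.999, 0.05, 0.001]
force: [0.3, -6.9, 4.7]
grip_width: 0.265
grip_force: 36.0
```

```bash
python3 st.py
```

```text
t 10.60 xp -88.3 y -40.6 z 284.2 th -0.582 r 81.0  Ftan -3.2 Frad 7.8 Fx -0.4 grip 36 [0.002 0.999 0.05  0.001]
```

Emit:
servo_tool(
  deltas=[
    [[0,-0.035,-0.0195],[0,0,0],0],
    [[0,0,0],[0,0,0],0],
  ],
)

```text
time_s: 10.8
eef_pos: [480.7, -56.2, 288.2]
ee_rot: [0.002, 0.999, 0.05, 0.001]
force: [0.3, -9.3, 5.6]
grip_width: 0.27
grip_force: 36.0
```

```bash
python3 st.py
```

```text
t 10.80 xp -88.2 y -34.0 z 288.2 th -0.487 r 81.0  Ftan -5.6 Frad 9.2 Fx -0.7 grip 36 [0.002 0.999 0.05  0.001]
```

Emit:
servo_tool(
  deltas=[
    [[0,-0.0365,-0.016],[0,0,0],0],
    [[0,0,0],[0,0,0],0],
  ],
)

```text
time_s: 11.0
eef_pos: [479.9, -49.0, 291.6]
ee_rot: [0.002, 0.999, 0.05, 0.001]
force: [0.2, -8.9, 6.8]
grip_width: 0.266
grip_force: 36.2
```

```bash
python3 st.py
```

```text
t 11.00 xp -88.2 y -26.8 z 291.6 th -0.388 r 81.0  Ftan -5.6 Frad 9.7 Fx -0.7 grip 36 [0.002 0.999 0.05  0.001]
```

Emit:
servo_tool(
  deltas=[
    [[0,-0.038,-0.0125],[0,0,0],0],
    [[0,0,0],[0,0,0],0],
  ],
)

```text
time_s: 11.2
eef_pos: [479.2, -41.3, 294.3]
ee_rot: [0.002, 0.999, 0.05, 0.001]
force: [-0.6, -7.9, 8.6]
grip_width: 0.267
grip_force: 36.4
```

```bash
python3 st.py
```

```text
t 11.20 xp -88.2 y -19.0 z 294.3 th -0.286 r 81.0  Ftan -5.1 Frad 10.5 Fx -1.4 grip 36 [0.002 0.999 0.05  0.001]
```

Emit:
servo_tool(
  deltas=[
    [[0,-0.039,-0.0135],[0,0,0],0],
    [[0,0,0],[0,0,0],0],
  ],
)

```text
time_s: 11.4
eef_pos: [478.4, -33.4, 296.4]
ee_rot: [0.002, 0.999, 0.05, 0.001]
force: [1.6, -9.4, 4.2]
grip_width: 0.268
grip_force: 36.0
```

```bash
python3 st.py
```

```text
t 11.40 xp -88.2 y -11.1 z 296.4 th -0.185 r 81.1  Ftan -8.6 Frad 5.8 Fx 0.6 grip 36 [0.002 0.999 0.05  0.001]
```

Emit:
servo_tool(
  deltas=[
    [[0,-0.02,-0.008],[0,0,0],0],
    [[0,0,0],[0,0,0],0],
  ],
)

```text
time_s: 11.6
eef_pos: [478.0, -29.8, 297.1]
ee_rot: [0.002, 0.999, 0.05, 0.0]
force: [3.2, -11.9, -2.4]
grip_width: 0.268
grip_force: 35.6
```

```bash
python3 st.py
```

```text
t 11.60 xp -88.2 y -7.5 z 297.1 th -0.140 r 81.3  Ftan -12.4 Frad -0.7 Fx 2.0 grip 36 [0.002 0.999 0.05  0.   ]
```

Emit:
servo_tool(
  deltas=[
    [[0,-0.02,-0.002],[0,0,0],0],
    [[0,0,0],[0,0,0],0],
  ],
)

```text
time_s: 11.8
eef_pos: [477.6, -26.0, 297.6]
ee_rot: [0.002, 0.999, 0.05, 0.0]
force: [5.1, -11.9, -1.7]
grip_width: 0.266
grip_force: 35.6
```

```bash
python3 st.py
```

```text
t 11.80 xp -88.2 y -3.6 z 297.6 th -0.093 r 81.3  Ftan -12.4 Frad -0.6 Fx 3.8 grip 36 [0.002 0.999 0.05  0.   ]
```

Emit:
servo_tool(
  deltas=[
    [[0,-0.02,0],[0,0,0],0],
    [[0,0,0],[0,0,0],0],
  ],
)

```text
time_s: 12.0
eef_pos: [477.3, -22.1, 297.8]
ee_rot: [0.002, 0.999, 0.05, 0.001]
force: [4.2, -11.7, -0.7]
grip_width: 0.271
grip_force: 35.9
```

```bash
python3 st.py
```

```text
t 12.00 xp -88.1 y 0.3 z 297.8 th -0.045 r 81.3  Ftan -12.0 Frad -0.2 Fx 3.0 grip 36 [0.002 0.999 0.05  0.001]
```

Emit:
servo_tool(
  deltas=[
    [[0,-0.02,0],[0,0,0],0],
    [[0,0,0],[0,0,0],0],
  ],
)

```text
time_s: 12.2
eef_pos: [476.9, -18.3, 297.9]
ee_rot: [0.002, 0.999, 0.05, 0.001]
force: [3.3, -10.9, 0.8]
grip_width: 0.264
grip_force: 35.8
```

```bash
python3 st.py
```

```text
t 12.20 xp -88.1 y 4.1 z 297.9 th 0.003 r 81.3  Ftan -11.2 Frad 0.8 Fx 2.2 grip 36 [0.002 0.999 0.05  0.001]
```

Emit:
servo_tool(
  deltas=[
    [[0,-0.02,0.001],[0,0,0],0],
    [[0,0,0],[0,0,0],0],
  ],
)

```text
time_s: 12.4
eef_pos: [476.5, -14.4, 297.8]
ee_rot: [0.002, 0.999, 0.05, 0.001]
force: [2.9, -12.7, 0.7]
grip_width: 0.267
grip_force: 36.0
```

```bash
python3 st.py
```

```text
t 12.40 xp -88.1 y 8.0 z 297.8 th 0.051 r 81.3  Ftan -12.9 Frad 0.1 Fx 1.6 grip 36 [0.002 0.999 0.05  0.001]
```

Emit:
servo_tool(
  deltas=[
    [[0,-0.02,0.002],[0,0,0],0],
    [[0,0,0],[0,0,0],0],
  ],
)

```text
time_s: 12.6
eef_pos: [476.1, -10.4, 297.4]
ee_rot: [0.002, 0.999, 0.05, 0.001]
force: [3.3, -13.5, 1.1]
grip_width: 0.268
grip_force: 36.1
```

```bash
python3 st.py; python3 - <<'E'
from h import *
cv2.imwrite("pics/s4.png",cv2.resize(optics.capture("scene")[175:325,235:435],None,fx=4,fy=4));cv2.imwrite("pics/w4.png",optics.capture("wrist"))
E
```

```text
t 12.60 xp -88.1 y 12.1 z 297.4 th 0.101 r 81.2  Ftan -13.8 Frad -0.3 Fx 1.9 grip 36 [0.002 0.999 0.05  0.001]
```

View pics/w4.png

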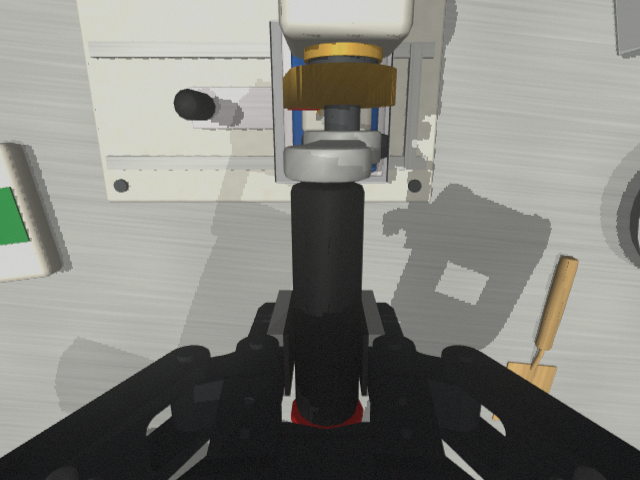

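The red mark, now low on the cam at (310,108), is still a little to the +y side, so the flat is not far ahead.

Emit:
servo_tool(
  deltas=[
    [[0,-0.02,0.003],[0,0,0],0],
    [[0,0,0],[0,0,0],0],
  ],
)

```text
time_s: 12.9
eef_pos: [475.8, -6.7, 297.0]
ee_rot: [0.003, 0.999, 0.05, 0.001]
force: [2.9, -17.1, 2.2]
grip_width: 0.266
grip_force: 36.2
```

```bash
python3 st.py
```

```text
t 12.90 xp -88.1 y 15.8 z 297.0 th 0.147 r 81.2  Ftan -17.4 Frad -0.4 Fx 1.2 grip 36 [0.003 0.999 0.05  0.001]
```

Emit:
servo_tool(
  deltas=[
    [[0,-0.0195,0.004],[0,0,0],0],
    [[0,0,0],[0,0,0],0],
  ],
)

```text
time_s: 13.1
eef_pos: [475.4, -3.0, 296.3]
ee_rot: [0.003, 0.999, 0.05, 0.001]
force: [2.7, -18.2, 2.6]
grip_width: 0.264
grip_force: 36.2
```

```bash
python3 st.py
```

```text
t 13.10 xp -88.1 y 19.5 z 296.3 th 0.194 r 81.2  Ftan -18.5 Frad -1.0 Fx 0.9 grip 36 [0.003 0.999 0.05  0.001]
```

Emit:
servo_tool(
  deltas=[
    [[0,-0.0195,0.005],[0,0,0],0],
    [[0,0,0],[0,0,0],0],
  ],
)

```text
time_s: 13.3
eef_pos: [475.0, 0.9, 295.4]
ee_rot: [0.003, 0.999, 0.05, 0.001]
force: [3.2, -16.0, 5.1]
grip_width: 0.265
grip_force: 36.4
```

```bash
python3 st.py
```

```text
t 13.30 xp -88.0 y 23.4 z 295.4 th 0.243 r 81.2  Ftan -17.0 Frad 1.0 Fx 1.6 grip 36 [0.003 0.999 0.05  0.001]
```

Emit:
servo_tool(
  deltas=[
    [[0,-0.0115,0.0035],[0,0,0],0],
    [[0,0,0],[0,0,0],0],
  ],
)

```text
time_s: 13.5
eef_pos: [474.8, 3.1, 294.8]
ee_rot: [0.003, 0.999, 0.05, 0.001]
force: [1.4, -13.6, 3.8]
grip_width: 0.263
grip_force: 36.1
```

```bash
python3 st.py
```

```text
t 13.50 xp -88.0 y 25.7 z 294.8 th 0.271 r 81.2  Ftan -14.2 Frad -0.0 Fx 0.1 grip 36 [0.003 0.999 0.05  0.001]
```

Emit:
servo_tool(
  deltas=[
    [[0,-0.0115,0.0035],[0,0,0],0],
    [[0,0,0],[0,0,0],0],
  ],
)

```text
time_s: 13.7
eef_pos: [474.6, 5.6, 294.0]
ee_rot: [0.003, 0.999, 0.05, 0.001]
force: [2.7, -13.6, 3.4]
grip_width: 0.274
grip_force: 36.3
```

```bash
python3 st.py
```

```text
t 13.70 xp -88.0 y 28.1 z 294.0 th 0.303 r 81.1  Ftan -14.2 Frad -0.9 Fx 1.3 grip 36 [0.003 0.999 0.05  0.001]
```

Emit:
servo_tool(
  deltas=[
    [[0,-0.0115,0.004],[0,0,0],0],
    [[0,0,0],[0,0,0],0],
  ],
)

```text
time_s: 13.9
eef_pos: [474.4, 8.0, 293.3]
ee_rot: [0.003, 0.999, 0.05, 0.001]
force: [1.8, -12.5, 4.4]
grip_width: 0.273
grip_force: 36.2
```

```bash
python3 st.py
```

```text
t 13.90 xp -88.0 y 30.5 z 293.3 th 0.334 r 81.1  Ftan -13.4 Frad 0.0 Fx 0.5 grip 36 [0.003 0.999 0.05  0.001]
```

Emit:
servo_tool(
  deltas=[
    [[0,-0.0115,0.004],[0,0,0],0],
    [[0,0,0],[0,0,0],0],
  ],
)

```text
time_s: 14.1
eef_pos: [473.9, 11.7, 291.8]
ee_rot: [0.001, 0.999, 0.05, 0.001]
force: [4.1, -1.3, -0.4]
grip_width: 0.268
grip_force: 35.7
```

```bash
python3 st.py
```

```text
t 14.10 xp -88.1 y 34.3 z 291.8 th 0.384 r 81.1  Ftan -1.4 Frad -1.1 Fx 3.9 grip 36 [0.001 0.999 0.05  0.001]
```

Emit:
servo_tool(
  deltas=[
    [[0,-0.011,0.0045],[0,0,0],0],
    [[0,0,0],[0,0,0],0],
  ],
)

```text
time_s: 14.3
eef_pos: [473.8, 13.0, 291.3]
ee_rot: [0.002, 0.999, 0.05, 0.001]
force: [3.2, -9.7, 1.6]
grip_width: 0.271
grip_force: 36.1
```

```bash
python3 st.py
```

```text
t 14.30 xp -88.0 y 35.6 z 291.3 th 0.401 r 81.1  Ftan -9.8 Frad -2.4 Fx 2.2 grip 36 [0.002 0.999 0.05  0.001]
```

Emit:
servo_tool(
  deltas=[
    [[0,-0.011,0.0045],[0,0,0],0],
    [[0,0,0],[0,0,0],0],
  ],
)

```text
time_s: 14.5
eef_pos: [473.5, 16.0, 289.9]
ee_rot: [0.001, 0.999, 0.05, 0.001]
force: [3.7, -5.8, -0.7]
grip_width: 0.267
grip_force: 35.7
```

```bash
python3 st.py; python3 - <<'E'
from h import *
a=optics.capture("wrist")[40:190,230:430]
b=optics.capture("scene")[175:325,235:435]
cv2.imwrite("pics/w5.png",np.hstack([cv2.resize(a,None,fx=2,fy=2),cv2.resize(b,None,fx=2,fy=2)]))
E
```

```text
t 14.50 xp -88.1 y 38.6 z 289.9 th 0.442 r 81.1  Ftan -5.2 Frad -3.3 Fx 3.1 grip 36 [0.001 0.999 0.05  0.001]
```

View pics/w5.png

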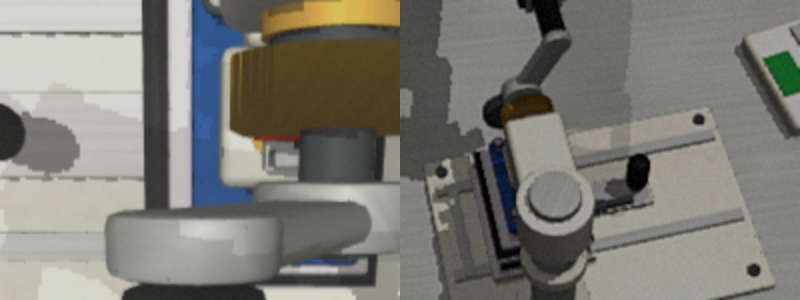

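The crank is past the top and the load is falling. The red mark is just left of the shaft, near the bottom. I let it settle and read the force again before going on.

Emit:
servo_tool(
  deltas=[
    [[0,0,0],[0,0,0],0],
    [[0,0,0],[0,0,0],0],
  ],
)

```text
time_s: 14.8
eef_pos: [473.5, 16.2, 289.8]
ee_rot: [0.001, 0.999, 0.05, 0.001]
force: [4.4, -4.1, -1.3]
grip_width: 0.267
grip_force: 35.7
```

```bash
python3 st.py
```

```text
t 14.80 xp -88.1 y 38.8 z 289.8 th 0.445 r 81.1  Ftan -3.5 Frad -3.2 Fx 4.0 grip 36 [0.001 0.999 0.05  0.001]
```

Emit:
servo_tool(
  deltas=[
    [[0,-0.007,0.0035],[0,0,0],0],
    [[0,0,0],[0,0,0],0],
    [[0,0,0],[0,0,0],0],
  ],
)

```text
time_s: 15.1
eef_pos: [473.5, 16.8, 289.5]
ee_rot: [0.002, 0.999, 0.05, 0.001]
force: [3.6, -9.5, 1.7]
grip_width: 0.264
grip_force: 36.0
```

```bash
python3 st.py
```

```text
t 15.10 xp -88.0 y 39.4 z 289.5 th 0.453 r 81.1  Ftan -9.5 Frad -2.8 Fx 2.7 grip 36 [0.002 0.999 0.05  0.001]
```

Emit:
servo_tool(
  deltas=[
    [[0,-0.007,0.0035],[0,0,0],0],
    [[0,0,0],[0,0,0],0],
    [[0,0,0],[0,0,0],0],
  ],
)

```text
time_s: 15.4
eef_pos: [473.1, 19.7, 288.0]
ee_rot: [-0.0, 0.999, 0.05, 0.0]
force: [5.3, 0.1, -3.4]
grip_width: 0.268
grip_force: 35.6
```

```bash
python3 st.py
```

```text
t 15.40 xp -88.1 y 42.3 z 288.0 th 0.494 r 81.1  Ftan 1.2 Frad -3.3 Fx 5.3 grip 36 [-0.     0.999  0.05   0.   ]
```

Emit:
servo_tool(
  deltas=[
    [[0,0,0],[0,0,0],0.33],
    [[0,0,0],[0,0,0],0.33],
    [[0,0,0],[0,0,0],0.33],
    [[0,0,0],[0,0,0],0.33],
  ],
)

```text
time_s: 15.8
eef_pos: [472.7, 19.5, 288.3]
ee_rot: [-0.0, 0.999, 0.05, -0.0]
force: [0.5, 0.7, 1.0]
grip_width: 0.329
grip_force: 0.0
```

```bash
python3 st.py; python3 - <<'E'
from h import *
cv2.imwrite("pics/w6.png",optics.capture("wrist"))
a=cv2.imread("pics/w6.png")
r=a[330].max(1).astype(int);print(r[270:380].tolist())
E
```

```text
t 15.80 xp -88.5 y 42.2 z 288.3 th 0.490 r 81.3  Ftan 0.1 Frad 1.2 Fx 0.5 grip 0 [-0.     0.999  0.05  -0.   ]
[77, 78, 76, 75, 73, 40, 36, 36, 33, 36, 30, 35, 32, 31, 31, 34, 32, 27, 31, 33, 46, 102, 97, 24, 34, 27, 32, 29, 35, 27, 29, 33, 33, 26, 29, 32, 32, 33, 36, 32, 28, 33, 30, 28, 30, 35, 31, 32, 31, 31, 35, 28, 34, 32, 32, 34, 33, 30, 26, 33, 29, 29, 31, 37, 32, 31, 31, 31, 27, 31, 32, 33, 33, 31, 34, 28, 29, 33, 29, 33, 35, 28, 32, 30, 30, 33, 27, 35, 86, 177, 97, 27, 31, 28, 32, 33, 32, 31, 28, 27, 31, 28, 34, 34, 36, 35, 55, 73, 72, 74]
```

Emit:
servo_tool(
  deltas=[
    [[0,0,0],[0,0,0],0.33],
    [[0,0,0],[0,0,0],0.33],
  ],
)

```text
time_s: 16.05
eef_pos: [472.8, 19.4, 288.3]
ee_rot: [-0.0, 0.999, 0.05, -0.0]
force: [-0.8, 0.0, 0.1]
grip_width: 0.332
grip_force: 0.0
```

With the fingers loosened, the sleeve stands free with gaps on both sides, at columns 291 and 359, and the force is zero. I widen the cage stepwise to confirm.

Emit:
servo_tool(
  deltas=[
    [[0,0,0],[0,0,0],0.5],
    [[0,0,0],[0,0,0],0.5],
    [[0,0,0],[0,0,0],0.5],
    [[0,0,0],[0,0,0],0.5],
    [[0,0,0],[0,0,0],0.5],
    [[0,0,0],[0,0,0],0.5],
  ],
)

```text
time_s: 16.65
eef_pos: [472.8, 19.4, 288.3]
ee_rot: [0.0, 0.999, 0.05, -0.0]
force: [-0.5, 0.1, -0.2]
grip_width: 0.498
grip_force: 0.0
```

```bash
python3 st.py; python3 - <<'E'
from h import *
A=cv2.imread("pics/w6.png")[:300].astype(int);B=optics.capture("wrist");cv2.imwrite("pics/w7.png",B);B=B[:300].astype(int)
for r in (220,250):
    for I in(A,B):
        d=np.where(I[r,250:420].max(1)<50)[0]+250;print(r,d.min(),d.max(),d.mean())
E
```

```text
t 16.65 xp -88.4 y 42.1 z 288.3 th 0.489 r 81.2  Ftan 0.2 Frad -0.2 Fx -0.4 grip 0 [ 0.     0.999  0.05  -0.   ]
220 290 360 326.2142857142857
220 290 360 325.8103448275862
250 291 359 325.1967213114754
250 291 359 325.4516129032258
```

Emit:
servo_tool(
  deltas=[
    [[0,0,0],[0,0,0],1],
    [[0,0,0],[0,0,0],1],
    [[0,0,0],[0,0,0],1],
    [[0,0,0],[0,0,0],1],
    [[0,0,-0.05],[0,0,0],1],
    [[0,0,-0.15],[0,0,0],1],
    [[0,0,-0.2],[0,0,0],1],
    [[0,0,-0.2],[0,0,0],1],
  ],
)

```text
time_s: 17.5
eef_pos: [472.4, 19.5, 410.5]
ee_rot: [0.0, 0.999, 0.05, 0.0]
force: [0.5, -0.3, 0.6]
grip_width: 1.0
grip_force: 0.0
```

Emit:
servo_tool(
  deltas=[
    [[-0.1,0,0],[0,0,0],1],
    [[-0.2,0,0],[0,0,0],1],
    [[-0.1,0,0],[0,0,0],1],
    [[0,0,0],[0,0,0],1],
  ],
)

```text
time_s: 17.9
eef_pos: [391.6, 11.4, 409.9]
ee_rot: [0.001, 0.999, 0.05, 0.001]
force: [-0.7, 0.2, 0.1]
grip_width: 1.005
grip_force: 0.0
```

```bash
python3 - <<'E'
from h import *
print(telemetry.sense()["force"])
a=optics.capture("wrist");b=optics.capture("scene")[175:325,235:435]
cv2.imwrite("pics/f.png",np.hstack([a[0:300,120:520],cv2.resize(b,None,fx=2,fy=2)]))
E
```

```text
[-0.68962139  0.21314654  0.07671286]
```

View pics/f.png

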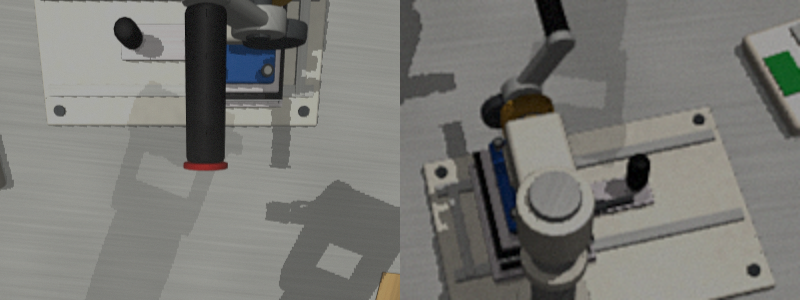

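The crank stays where I left it, just past the top on the +y side. The carrier is home and the hand is clear of everything.

```bash
python3 -c "
from rig import ctrl
print(ctrl.finish_job())"
```

```text
the job is handed in; nothing more can be done
None
```

I pushed the carrier home to its stop, turned the crank past its load peak, and handed the job in at about 18 s. When I let go, the crank stayed still by itself, which indicates the roller is in the flat; I did not measure the lid travel or the press force directly, and the hand-in returned no verdict.

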